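Shut the draught shield and tare the balance

TASK

The empty beaker is already on the pan of the laboratory balance, ready to be tared: push the sliding glass top of the draught shield fully shut by its black finger bar, then gently press the blue tare key down with the fingertips, let it come up again and withdraw. Only push and press, gripping and lifting nothing: the other keys must not be pressed, no key may be pressed while the shield is still open, and the beaker and the dropper bottle, red-capped vial and spatula beside the balance must stay where they are.

Things in the scene. Friction and masses are not known exactly. Their poses are not given: they have to be found in the camera images.
- balance: white precision balance, 280 mm deep (x), 210 mm wide (y), fixed; origin under its centre at worktop level, x to its back, y to its left seen from the front, z up. In front a level key panel (top 46 mm up) with four keys 46 mm apart along y, 118 mm in front of the origin: from the left red, white, blue, white. Behind it a sloping display, then the glass draught shield on the rear housing
- shield_pane (a joint): opening of the shield's sliding top pane, m: 0 fully shut (at its front stop), 0.075 fully back. It slides along the balance's x axis; shutting moves it to -x, towards the balance's front and the keys. It stays where it is left: about 1 N of friction, no spring, no latch. Its upper face is 144 mm above the worktop, the rails beside it end at 148 mm
- finger_bar (a point): black rubber finger bar upright on the front edge of the sliding pane: 10 mm thick (x), 80 mm wide (y), standing 21 mm up from the glass. This point is in its middle, 10 mm above the glass; it moves with the pane and lies 34 mm in front of the balance's origin when shut. Behind the bar (+x) is only flat glass. The rubber gives 1 mm for 2.5 N
- tare_key_top (a point): the blue tare key, third from the left in the row, 28 mm wide (y) and 20 mm deep (x) with a flat top; this point is the middle of its top face, 54 mm above the worktop when released and 8 mm above the panel round it. The key moves straight down
- tare_key (a joint): travel of the blue tare key: 0 released, 0.0065 m fully down; a spring returns it (about 1 N to start it moving, 4 N at 2 mm, 10 N fully down at a hard stop)
- power_key_top (a point): the red power key, first from the left in the row, 28 mm wide (y) and 20 mm deep (x) with a flat top; this point is the middle of its top face, 54 mm above the worktop when released and 8 mm above the panel round it. The key moves straight down
- power_key (a joint): travel of the red power key: 0 released, 0.0065 m fully down; a spring returns it (about 1 N to start it moving, 4 N at 2 mm, 10 N fully down at a hard stop)
- unit_key_top (a point): the white key left of the blue one, second from the left in the row, 28 mm wide (y) and 20 mm deep (x) with a flat top; this point is the middle of its top face, 54 mm above the worktop when released and 8 mm above the panel round it. The key moves straight down
- unit_key (a joint): travel of the white key left of the blue one: 0 released, 0.0065 m fully down; a spring returns it (about 1 N to start it moving, 4 N at 2 mm, 10 N fully down at a hard stop)
- print_key_top (a point): the white key right of the blue one, fourth from the left in the row, 28 mm wide (y) and 20 mm deep (x) with a flat top; this point is the middle of its top face, 54 mm above the worktop when released and 8 mm above the panel round it. The key moves straight down
- print_key (a joint): travel of the white key right of the blue one: 0 released, 0.0065 m fully down; a spring returns it (about 1 N to start it moving, 4 N at 2 mm, 10 N fully down at a hard stop)
- beaker: small glass beaker, 46 mm across and 62 mm high, standing loose on the pan inside the shield; origin under its base, z up
- dropper: amber dropper bottle with red rubber teat, 39 mm across, 112 mm high, standing on the worktop to the right of the balance; origin under its base, z up
- red_vial: small vial with a red cap, 24 mm across, 61 mm high, standing on the worktop to the left of the balance; origin under its base, z up
- lab_spatula: thin steel spatula, 196 mm long (y) and 6 mm high, lying on the worktop to the left of the balance, roughly parallel to its side; origin under its middle
- pan (a point): centre of the upper face of the round steel pan (radius 55 mm, 70 mm above the worktop), on which the beaker stands. The glass shield round it is 170 mm deep, from 85 mm in front of this point to 85 mm behind it, and 168 mm wide. Bins on a high rack overhang the worktop from about x = 0.72 m, 0.6 m up: keep the wrist low there

How it is judged:
By the outcome, as a careful person would: the job done as asked, in the order asked, and still so for the second after the job is handed in, with the robot touching nothing.
It also fails if it takes over 40 s, if anything falls off the work surface, if the arm or the gripper's body presses on something with over 40 N, if the wrist force passes 120 N, or if a joint passes its speed limit or range.

ROBOT

A 6-joint arm with a two-finger parallel gripper is mounted at the origin on a cart in front of the work surface, level with it; the furniture and walls round the work are solid. World frame = base frame: x ahead of the robot, y to its left, z up, the work surface at z = 0. Lengths are in m, angles in degrees, forces in N, time in s.
With the tool pointing down it reaches from about 0.35 to 0.875 m from the base axis. Payload 4.2 kg.
Tool frame: the origin (TCP) lies midway between the tips of the shut fingers; the grasp point (between the pads) lies 19 mm behind it; z points along the fingers, y is the line along which they close (so a half turn about z gives the same grasp; the last joint's range is limited). The gripper opens to 87 mm and grips with 3 to 60 N. Pads are 19 mm wide; open, the fingers measure 117 mm over their backs; the gripper's body (75 mm by 190 mm) begins 51 mm behind the grasp point.
Start: joints at [86.723, 22.042, 0.453, 0, -68.411, -14.817], TCP at [0.194, 0.594, 0.223] pointing down, gripper open.
Joint ranges: [-179.83, 179.83], [-69.29, 118.12], [-61.27, 80.66], [-181.25, 117.63], [-171.15, -9.14], [-177.46, 177.46]. Speed limits (degrees/s): [159.86, 159.86, 180, 180, 180, 180].

INTERFACE

Orientations are given as a 3x3 rotation matrix whose columns are the frame's x, y, z axes.
In Python, from station import r, cams gives the robot as it stands.
- The arm moves only by the tool play_rows, never from a script. Its argument "commands" is text: rows parted by semicolons, each of 6 numbers parted by spaces: the shift along the world's x, y, z normalised to -1 to 1, where 1 is 30 mm, then the turn, a rotation vector about the world's x, y, z normalised to -1 to 1, where 1 is 0.15 rad. A call has 1 to 20 rows; each row shifts and turns the commanded pose from where the row before left it; what a row does not reach is not made up. A row lasts 1/10 s, in which the tool goes at most 50 mm and 8.59 degrees, less where a joint would pass 70% of its speed; a pose out of reach is approached as far as the arm can. A call with a number of a shift or a turn outside -1 to 1 is refused whole. A call with a gripper value outside its range is refused whole. "grip" is the finger opening in mm, from 0 to 87, set as the call begins (left out, the last holds). The fingers move at their own pace and stop on an object; the grip force is fixed at half the most. Time passes only in rows, so rows that do not move let the fingers close. It gives the time, the measured TCP pose, the force, the opening and the grip force at its end, in the units of the state.
- r.sense(): the state, without advancing time (a new reading comes with each control period).
- cams.capture(name): name is "side" or "top"; returns (picture, depth): 480x640x3 uint8, blue, green, red; 480x640 float32, m along the optical axis (not along the pixel's ray), 0 where there is no reading.
- cams.camera_info(name): a dict with "mtx" (3x3 intrinsics, pixels), "k1" (the pictures are not rectified: a ray, as slopes to the right and down, at radius r is drawn at 1 + k1 r^2 times it, then the intrinsics apply), "R" (3x3) and "t" (3): a world point X has camera coordinates R X + t. Camera axes: x right, y down, z forward; pixel columns grow to the right and rows downward; lengths in m; the calibration is good to about 2 mm. A picture is of the moment at which its call begins. camera_info takes no time and is no camera call.
- r.finish_job(): hands the job in; it is judged then, once.
The state is a dict: "time_s": time; "joints": joint angles; "joint_velocities": joint speeds; "effort": joint torques, N m; "tcp_pos": TCP position; "ee_rot": TCP orientation; "wrist_force": force on the tool from outside, world axes, zero at the start; "moment": the same for the moment, N m; "gripper_width": opening from 0.0 (shut) to 1.0 (fully open); "gripper_force": force on a finger pad.
Only numpy, scipy, OpenCV 4.12 (cv2) and the standard library are available. Lean on these libraries where they do the work, as an engineer would, in place of code of your own. Each camera call takes 0.05 s, during which the arm holds its last target. There are 200 camera calls.

## Working session

There is one attempt and no reset: what is moved stays moved. The work goes in short steps, Python scripts to look and compute and a tool call to move; the robot and the scene stay as the last step left them, time stands still between calls to the robot, and variables do not carry over. Pictures are saved under pics/ and viewed, at most 10 in all, crops included, and the job is handed in when it is done.

Besides the shell and the picture viewer there is one more tool, called after "Call:" as name(argument=value, ...) on one line, values as JSON. play_rows: Moves the arm, as the interface text tells. Scaled input: -1 to 1 covers 30 mm each way for a shift and 0.15 rad each way for a turn. Its arguments: {"type":"object","properties":{"commands":{"type":"string"},"grip":{"type":"number"}},"required":["commands"]}

```bash
mkdir -p pics; cat > h.py <<'E'
import numpy as np, cv2
from station import r, cams
def snap(n,f):
    p,d=cams.capture(n); cv2.imwrite(f'pics/{f}.png',p); np.save(f'pics/{f}.npy',d); return p,d
def ray(n,u,v):
    c=cams.camera_info(n); K=np.array(c['mtx']); 
    a=np.array([(u-K[0,2])/K[0,0],(v-K[1,2])/K[1,1]]); s=a.copy()
    for _ in range(20): s=a/(1+c['k1']*(s@s))
    R=np.array(c['R']); t=np.array(c['t'])
    return -R.T@t, R.T@np.array([s[0],s[1],1])
def atz(n,u,v,z):
    o,d=ray(n,u,v); return o+d*(z-o[2])/d[2]
def atd(n,u,v,dep):
    o,d=ray(n,u,v); return o+d*dep
def proj(n,X):
    c=cams.camera_info(n); K=np.array(c['mtx']); x=np.array(c['R'])@X+np.array(c['t']); s=x[:2]/x[2]; s=s*(1+c['k1']*(s@s)); return K[:2,:2]@s+K[:2,2]
E
python3 - <<'E'
from h import *
for n in('side','top'):
    snap(n,n+'0'); c=cams.camera_info(n); print(n,np.round(-np.array(c['R']).T@np.array(c['t']),3),np.round(c['R'],2).tolist())
s=r.sense(); print(s['time_s'],s['tcp_pos'],np.round(s['ee_rot'],3),s['wrist_force'])
E
```

```text
side [0.58  0.875 0.661] [[-1.0, 0.02, 0.01], [0.0, 0.58, -0.82], [-0.03, -0.82, -0.58]]
top [0.442 0.158 1.017] [[-0.03, -1.0, -0.0], [-0.99, 0.03, -0.13], [0.13, -0.0, -0.99]]
0.1 [0.19392931 0.593594   0.22156477] [[ 0.951 -0.311 -0.   ]
 [-0.311 -0.951 -0.002]
 [ 0.     0.002 -1.   ]] [0.02764424 0.20153147 0.66307455]
```

View pics/top0.png

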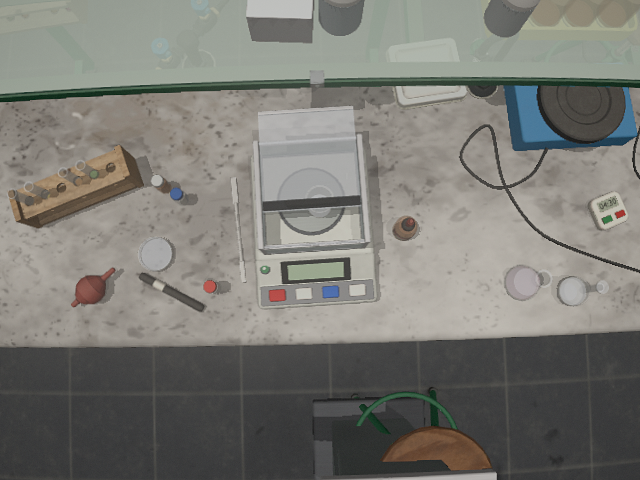

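View pics/side0.png

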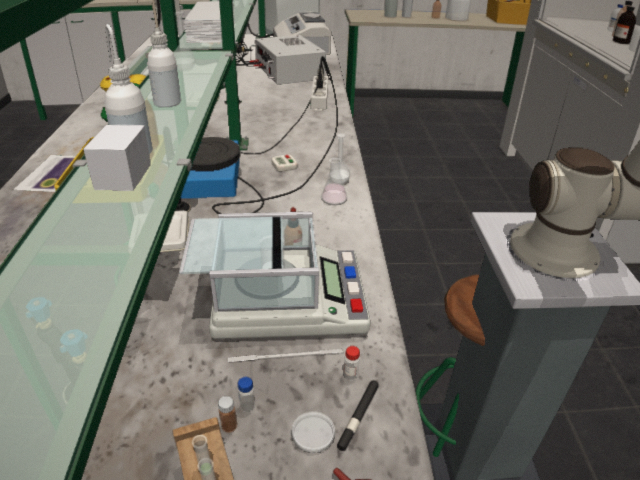

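The top view shows the balance at about (315,210), with the blue key near (331,292) and the black bar at about v=203, u=262–358. The dropper is at (405,228), the vial at (210,287) and the spatula at (238,230). The side view shows the bar at about (277,243) and the blue key at (350,272). I'll enlarge a crop to read the points more closely.

```bash
python3 - <<'E'
import cv2
p=cv2.imread('pics/top0.png')[185:310,245:385]; cv2.imwrite('pics/top0c.png',cv2.resize(p,None,fx=5,fy=5,interpolation=cv2.INTER_LINEAR)[:600])
p=cv2.imread('pics/side0.png')[205:345,200:380]; cv2.imwrite('pics/side0c.png',cv2.resize(p,None,fx=4,fy=4,interpolation=cv2.INTER_LINEAR))
E
```

```text
(no output)
```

View pics/top0c.png

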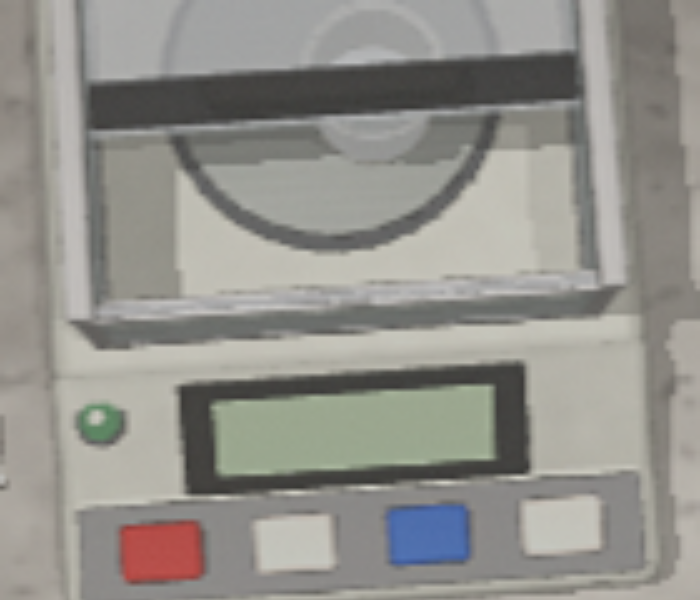

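View pics/side0c.png

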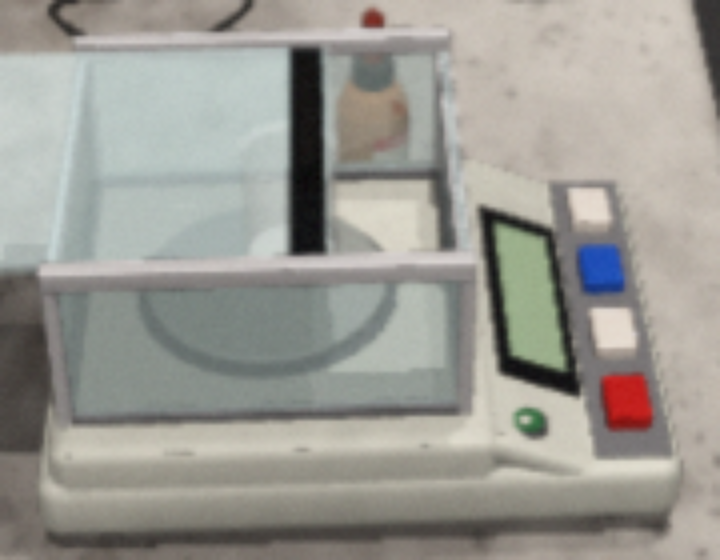

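In the top crop, the key centres are red (162,550), white (295,541), blue (428,533) and white (561,525). The bar runs from about (90,107) to (576,76). In the side crop, the blue key is at (601,265), red at (628,398), white at (590,206) and (613,329). The bar top spans x=290–325 there.

```bash
python3 - <<'E'
from h import *
T=lambda c:(245+(c[0]+.5)/5-.5,185+(c[1]+.5)/5-.5)
S=lambda c:(200+(c[0]+.5)/4-.5,205+(c[1]+.5)/4-.5)
d=np.load('pics/top0.npy'); ds=np.load('pics/side0.npy')
K=[(162,550),(295,541),(428,533),(561,525)]; KS=[(628,396),(613,327),(601,263),(590,204)]
P=[]
for k,s in zip(K,KS):
    u=T(k); a=atz('top',*u,.054); b=atz('side',*S(s),.054); P.append(a)
    print('key',np.round(a,4),np.round(b,4),'depth',np.round(atd('top',*u,d[round(u[1]),round(u[0])]),4))
P=np.array(P); yax=(P[0]-P[3]); yaw=np.arctan2(-yax[0],yax[1]); print('pitch',np.linalg.norm(yax)/3,'yaw',np.degrees(yaw))
for c in [(90,85),(575,52),(90,128),(577,98),(332,68),(332,90)]:
    print('bar',np.round(atz('top',*T(c),.165),4), np.round(atd('top',*T(c),d[round(T(c)[1]),round(T(c)[0])]),3))
for c in [(290,48),(318,48),(290,250),(325,250),(307,150)]: print('barS',np.round(atz('side',*S(c),.165),4), np.round(atd('side',*S(c),ds[round(S(c)[1]),round(S(c)[0])]),3))
c,s=np.cos(yaw),np.sin(yaw); X=np.array([c,s]);Y=np.array([-s,c])
o=P.mean(0)[:2]+.118*X; print('X',X,'origin',o)
for nm,dx,dy in [('shutbar',-.034,0),('openbar',.041,0),('blue',-.118,-.023)]: print(nm,o+dx*X+dy*Y)
for c in [(318,78),]: pass
E
```

```text
key [0.4775 0.2253 0.054 ] [0.4784 0.2283 0.054 ] depth [0.4775 0.2252 0.0545]
key [0.4795 0.1797 0.054 ] [0.4809 0.1824 0.054 ] depth [0.4795 0.1797 0.0539]
key [0.481  0.1341 0.054 ] [0.4826 0.1362 0.054 ] depth [0.481  0.1341 0.0532]
key [0.4825 0.0884 0.054 ] [0.4841 0.0903 0.054 ] depth [0.4825 0.0884 0.0543]
pitch 0.04563929264583246 yaw 2.066945149717953
bar [0.6174 0.2374 0.165 ] [0.622 0.239 0.144]
bar [0.6238 0.0869 0.165 ] [0.637 0.082 0.101]
bar [0.6039 0.2375 0.165 ] [0.608 0.239 0.145]
bar [0.6093 0.0869 0.165 ] [0.614 0.085 0.141]
bar [0.6207 0.1623 0.165 ] [0.621 0.162 0.164]
bar [0.6138 0.1625 0.165 ] [0.614 0.163 0.165]
barS [0.6275 0.1184 0.165 ] [0.629 0.087 0.144]
barS [0.6149 0.1184 0.165 ] [0.616 0.085 0.143]
barS [0.6215 0.2623 0.165 ] [0.623 0.235 0.143]
barS [0.6078 0.2623 0.165 ] [0.609 0.237 0.145]
barS [0.6171 0.196  0.165 ] [0.617 0.196 0.165]
X [0.99934937 0.03606717] origin [0.59805057 0.16110688]
shutbar [0.56407269 0.1598806 ]
openbar [0.63902389 0.16258564]
blue [0.48095689 0.13386592]
```

The two cameras agree to about 2 mm:

| Item | Measured |
|---|---|
| Blue key | (0.482, 0.135) |
| Bar centre | (0.6175, 0.162), about 53 mm open, shut at about x=0.564 |
| Balance yaw | 2.07° |

I'll shut the fingers and fly high to a point behind the bar, aligning the tool on the way.

Call:
play_rows(commands="0.4 -0.38 0.1 0 0 0.1; 0.76 -0.72 0.1 0 0 0.12; 0.76 -0.72 0.1 0 0 0.12; 0.76 -0.72 0.1 0 0 0.12; 0.76 -0.72 0.1 0 0 0.12; 0.76 -0.72 0.1 0 0 0.12; 0.76 -0.72 0.1 0 0 0.12; 0.76 -0.72 0 0 0 0.12; 0.76 -0.72 0 0 0 0.12; 0.76 -0.72 0 0 0 0.12; 0.76 -0.72 0 0 0 0.12; 0.76 -0.72 0 0 0 0.12; 0.76 -0.72 0 0 0 0.12; 0.76 -0.72 0 0 0 0.12; 0.76 -0.72 0 0 0 0.12; 0.76 -0.72 0 0 0 0.12; 0.76 -0.72 0 0 0 0.12; 0.76 -0.72 0 0 0 0.12; 0.76 -0.72 0 0 0 0.12; 0.76 -0.72 0 0 0 0.12", grip=0)

```text
time_s: 2.1
tcp_pos: [0.6398, 0.1712, 0.2429]
ee_rot: [[0.999, 0.042, -0.001], [0.042, -0.999, -0.0], [-0.001, 0.0, -1.0]]
wrist_force: [-0.0, -0.1, -0.2]
gripper_width: 0.002
gripper_force: 0.0
```

Call:
play_rows(commands="0.4 -0.24 -0.5 0 0 0; 0 0 -0.75 0 0 0; 0 0 -0.5 0 0 0; 0 0 -0.25 0 0 0; 0 0 0 0 0 0")

```text
time_s: 2.6
tcp_pos: [0.6502, 0.1651, 0.1814]
ee_rot: [[0.999, 0.041, -0.004], [0.041, -0.999, -0.001], [-0.004, 0.001, -1.0]]
wrist_force: [-0.9, 0.4, 0.3]
gripper_width: 0.006
gripper_force: 0.0
```

```bash
python3 - <<'E'
from h import *
p,d=snap('side','side1'); cv2.imwrite('pics/side1c.png',cv2.resize(p[150:300,180:380],None,fx=4,fy=4))
s=r.sense(); print(s['tcp_pos'],s['wrist_force'])
E
```

```text
[0.65098586 0.16533425 0.18296715] [-0.06835957  0.74634812 -0.1702153 ]
```

View pics/side1c.png

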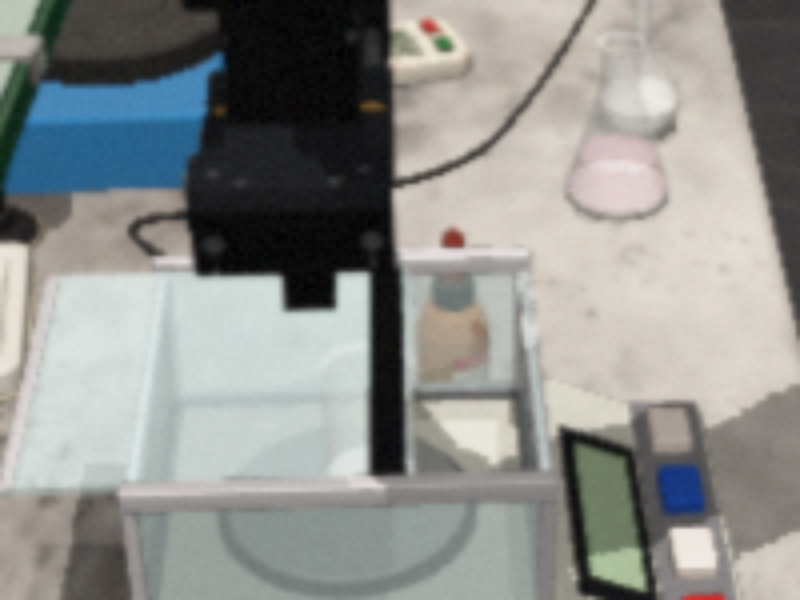

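The side crop shows the fingertip (285–335, tip at y≈305) clear behind the bar (372–402) with about a 15 mm gap. I'll lower it and push.

Call:
play_rows(commands="0 0 -0.3 0 0 0; 0 0 -0.4 0 0 0; 0 0 -0.25 0 0 0; 0 0 0 0 0 0; -0.2 0 0 0 0 0; -0.2 0 0 0 0 0; -0.2 -0.01 0 0 0 0; -0.2 -0.01 0 0 0 0; -0.2 -0.01 0 0 0 0; -0.2 -0.01 0 0 0 0; -0.2 -0.01 0 0 0 0; -0.2 -0.01 0 0 0 0; -0.2 -0.01 0 0 0 0; -0.2 -0.01 0 0 0 0")

```text
time_s: 4.05
tcp_pos: [0.5909, 0.1627, 0.1552]
ee_rot: [[0.999, 0.041, 0.0], [0.041, -0.999, 0.0], [0.0, -0.0, -1.0]]
wrist_force: [1.5, 0.6, 0.8]
gripper_width: 0.005
gripper_force: 0.6
```

Call:
play_rows(commands="-0.12 0 0 0 0 0; -0.1 0 0 0 0 0; -0.08 -0.01 0 0 0 0; -0.07 0 0 0 0 0; 0 0 0 0 0 0")

```text
time_s: 4.55
tcp_pos: [0.5804, 0.1623, 0.1551]
ee_rot: [[0.999, 0.041, 0.001], [0.041, -0.999, -0.0], [0.001, 0.0, -1.0]]
wrist_force: [3.1, -0.3, -0.2]
gripper_width: 0.003
gripper_force: 1.0
```

Call:
play_rows(commands="-0.04 0 0 0 0 0; 0 0 0 0 0 0")

```text
time_s: 4.75
tcp_pos: [0.5796, 0.1623, 0.1551]
ee_rot: [[0.999, 0.041, 0.001], [0.041, -0.999, -0.0], [0.001, 0.0, -1.0]]
wrist_force: [3.8, -0.8, -0.1]
gripper_width: 0.004
gripper_force: 1.8
```

Call:
play_rows(commands="-0.04 0 0 0 0 0; 0 0 0 0 0 0")

```text
time_s: 4.95
tcp_pos: [0.5788, 0.1623, 0.1551]
ee_rot: [[0.999, 0.041, 0.002], [0.041, -0.999, 0.0], [0.002, -0.0, -1.0]]
wrist_force: [5.8, -2.1, -0.9]
gripper_width: 0.006
gripper_force: 2.8
```

Call:
play_rows(commands="-0.04 0 0 0 0 0; 0 0 0 0 0 0")

```text
time_s: 5.15
tcp_pos: [0.5782, 0.1623, 0.1552]
ee_rot: [[0.999, 0.041, 0.003], [0.041, -0.999, 0.0], [0.003, -0.0, -1.0]]
wrist_force: [7.4, -2.4, -2.4]
gripper_width: 0.005
gripper_force: 3.5
```

The force is rising at the rubber's stiffness and the position matches the shut estimate, so the pane is at its stop. I'll back off, lift, move in front of the bar over the blue key, and look.

Call:
play_rows(commands="0.1 0 0 0 0 0; 0.25 0 0 0 0 0; 0.25 0 0.1 0 0 0; 0 0 0.4 0 0 0; 0 0 0.7 0 0 0; 0 0 0.7 0 0 0; -0.3 -0.1 0.2 0 0 0; -0.7 -0.18 0 0 0 0; -0.8 -0.2 0 0 0 0; -0.8 -0.2 0 0 0 0; -0.7 -0.18 0 0 0 0; -0.5 -0.05 0 0 0 0; 0 0 0 0 0 0")

```text
time_s: 6.45
tcp_pos: [0.478, 0.1343, 0.2183]
ee_rot: [[0.999, 0.042, -0.001], [0.042, -0.999, 0.0], [-0.001, -0.0, -1.0]]
wrist_force: [1.0, -0.2, -0.7]
gripper_width: 0.003
gripper_force: 0.0
```

```bash
python3 - <<'E'
from h import *
p,d=snap('side','side2'); cv2.imwrite('pics/side2c.png',cv2.resize(p[170:340,190:390],None,fx=3.5,fy=3.5))
p,d=snap('top','top2'); cv2.imwrite('pics/top2c.png',cv2.resize(p[185:310,245:385],None,fx=4,fy=4))
s=r.sense(); print(s['tcp_pos'],s['wrist_force'])
E
```

```text
[0.48017169 0.13501455 0.21836016] [ 0.66512673 -0.20061381  0.56474604]
```

View pics/side2c.png

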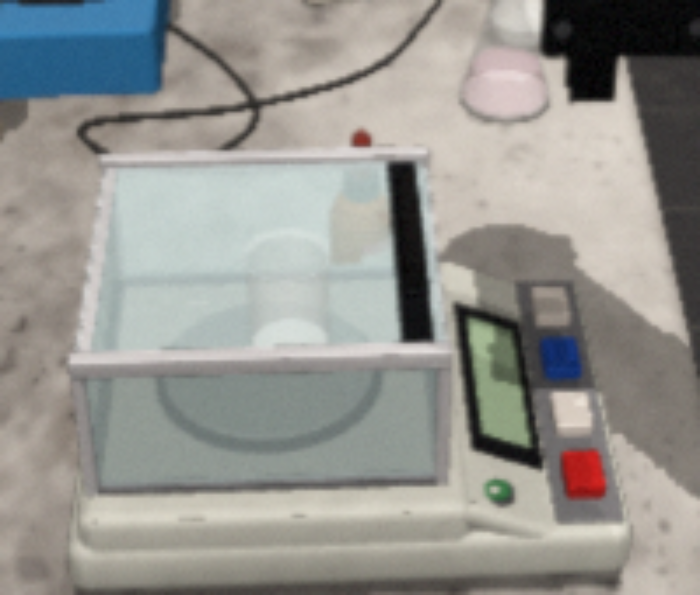

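View pics/top2c.png

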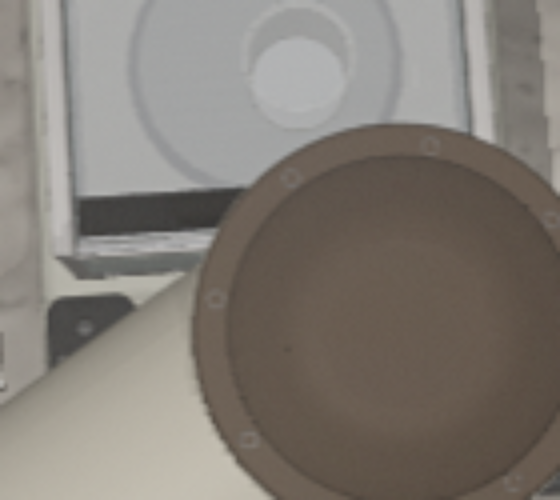

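The side crop shows the bar (390–425) up at the front edge, the beaker in place and the fingers above the keys. A quick check of the bar position, then I'll lower.

```bash
python3 - <<'E'
from h import *
ds=np.load('pics/side2.npy'); u,v=190+408.5/3.5-.5,170+250/3.5-.5
print(atd('side',u,v,ds[round(v),round(u)]),atz('side',u,v,.165))
E
```

```text
[0.56715595 0.19052345 0.16326508] [0.56720003 0.19290601 0.165     ]
```

Call:
play_rows(commands="0.05 0 -0.6 0 0 0; 0 0 -0.8 0 0 0; 0 0 -0.9 0 0 0; 0 0 -0.9 0 0 0; 0 0 -0.8 0 0 0; 0 0 -0.6 0 0 0; 0 0 -0.3 0 0 0; 0 0 0 0 0 0; 0 0 0 0 0 0")

```text
time_s: 7.45
tcp_pos: [0.4829, 0.1354, 0.0715]
ee_rot: [[0.999, 0.041, 0.001], [0.041, -0.999, 0.0], [0.001, -0.0, -1.0]]
wrist_force: [-0.9, -0.3, 0.2]
gripper_width: 0.007
gripper_force: 0.0
```

Call:
play_rows(commands="0 0 -0.2 0 0 0; 0 0 -0.2 0 0 0; 0 0 -0.1 0 0 0; 0 0 -0.07 0 0 0; 0 0 -0.07 0 0 0; 0 0 0 0 0 0")

```text
time_s: 8.05
tcp_pos: [0.4819, 0.135, 0.052]
ee_rot: [[0.999, 0.041, -0.0], [0.041, -0.999, -0.0], [-0.0, 0.0, -1.0]]
wrist_force: [-2.1, -0.6, 4.1]
gripper_width: 0.007
gripper_force: 2.1
```

4 N at 2 mm matches the key's spring, so I'll keep pressing gently.

Call:
play_rows(commands="0 0 -0.05 0 0 0; 0 0 -0.05 0 0 0; 0 0 0 0 0 0")

```text
time_s: 8.35
tcp_pos: [0.4819, 0.135, 0.0494]
ee_rot: [[0.999, 0.041, -0.0], [0.041, -0.999, -0.0], [-0.0, 0.0, -1.0]]
wrist_force: [-3.8, -1.1, 7.8]
gripper_width: 0.007
gripper_force: 3.9
```

Call:
play_rows(commands="0 0 -0.04 0 0 0; 0 0 -0.02 0 0 0; 0 0 0 0 0 0")

```text
time_s: 8.65
tcp_pos: [0.4819, 0.135, 0.048]
ee_rot: [[0.999, 0.042, -0.0], [0.042, -0.999, -0.0], [-0.0, 0.0, -1.0]]
wrist_force: [-4.5, -0.1, 10.0]
gripper_width: 0.005
gripper_force: 4.9
```

The key is 6 mm down at about 10 N, so it's pressed. I'll release and withdraw straight up.

Call:
play_rows(commands="0 0 0.1 0 0 0; 0 0 0.15 0 0 0; 0 0 0.2 0 0 0; 0 0 0.4 0 0 0; 0 0 0.7 0 0 0; 0 0 0.9 0 0 0; 0 0 0.9 0 0 0; -0.2 0 0.9 0 0 0; -0.5 0 0.9 0 0 0; -0.7 0 0.5 0 0 0; -0.7 0 0.3 0 0 0; -0.4 0 0 0 0 0; 0 0 0 0 0 0; 0 0 0 0 0 0")

```text
time_s: 10.05
tcp_pos: [0.4073, 0.1352, 0.2251]
ee_rot: [[0.999, 0.042, -0.0], [0.042, -0.999, -0.0], [-0.0, 0.0, -1.0]]
wrist_force: [0.4, 0.2, 0.0]
gripper_width: 0.006
gripper_force: 0.0
```

```bash
python3 - <<'E'
from h import *
p,d=snap('side','side3'); cv2.imwrite('pics/side3c.png',cv2.resize(p[190:390,190:390],None,fx=3,fy=3))
s=r.sense(); print(s['time_s'],s['tcp_pos'],s['wrist_force'])
E
```

```text
10.1 [0.40747861 0.13515538 0.2249733 ] [ 0.54088509  0.15753983 -0.06051799]
```

View pics/side3c.png

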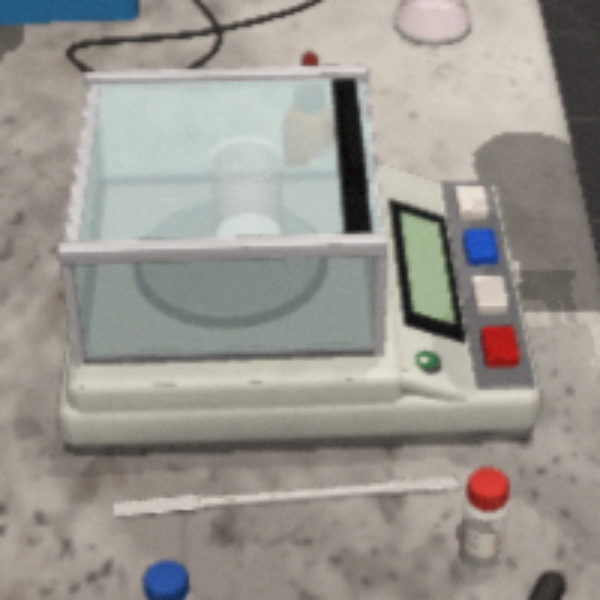

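The final crop shows the bar at the front edge (335–370), the blue key raised at (480,246), and the beaker, vial, spatula and dropper where they were. I'm handing it in.

```bash
python3 -c "
from station import r
print(r.finish_job())"
```

```text
the job is handed in; nothing more can be done
None
```

I pushed the shield's top pane shut to its stop, then pressed the blue tare key about 6 mm down (10 N), let it come up and withdrew. The last picture showed nothing else moved, and I handed the job in at about 10 s.

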